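# Put the check weights back in their case

## Robot

A 7-joint arm with a two-finger parallel gripper is mounted at the origin on a cart in front of the work surface, level with it; the furniture and walls round the work are solid. World frame = base frame: x ahead of the robot, y to its left, z up, the work surface at z = 0. Lengths are in m, angles in rad, forces in N, time in s.
With the tool pointing down it reaches from about 0.4 to 0.875 m from the base axis. Payload 19.3 kg.
Tool frame: the origin (TCP) lies at the centre of the arm's flange, where the gripper is bolted on; the fingertips stand 173 mm ahead of it and the grasp point (between the pads) lies 155 mm ahead of it (r.tips_ahead is the distance from the TCP to the fingertips, in m); z points along the fingers, y is the direction in which the jaws open and shut (so a half turn about z gives the same grasp; the last joint's range is limited). The gripper opens to 85 mm and grips with 20 to 120 N. Pads are 22 mm wide; open, the fingers measure 114 mm over their backs; the gripper's body (76 mm by 85 mm) begins 54 mm behind the grasp point. The pads swing forward as they close: fully open they stand 13 mm farther back than shut.
Start: joints at [1.196, 0.521, -0.036, 1.599, 0.021, 1.021, -0.113], TCP at [0.188, -0.596, 0.405] pointing down, gripper open.
Joint ranges: [-2.91, 2.91], [-0.3, 2.13], [-1.5, 1.42], [0.17, 2.43], [-1.26, 4.41], [0.16, 1.93], [-2.52, 2.52]. Speed limits (rad/s): [1.89, 1.89, 2.39, 2.39, 3.01, 3.01, 3.01].

## Interface

Orientations are given as a 3x3 rotation matrix whose columns are the frame's x, y, z axes.
In Python, from cell import r gives the robot as it stands.
- The arm moves only by the tool apply_moves, never from a script. Its arguments are lists of equal length, an entry for each row: "translation": the shift along the tool's x, y, z in mm, a list of three; "yaw": the turn about the tool's z in degrees. In form: {"translation": [[dx, dy, dz], ...], "yaw": [yaw, ...]}. A call has 1 to 20 rows; each row shifts and turns the pose as measured when the row begins, along the tool's axes as they then stand; what a row does not reach is not made up. A row lasts 1/10 s, in which the tool goes at most 50 mm and 8.59 degrees, less where a joint would pass 70% of its speed; a pose out of reach is approached as far as the arm can. A call with a gripper value outside its range is refused whole. "claw" is the opening, from -1 (shut) to 1 (fully open), so that 0 is half open, set as the call begins (left out, the last holds). The fingers move at their own pace and stop on an object; the grip force is fixed at half the most. Time passes only in rows, so rows that do not move let the fingers close. It gives the time, the measured TCP pose, the force and the opening at its end, in the units of the state.
- r.get_obs(): the state, without advancing time (a new reading comes with each control period).
- r.capture(name): name is "side" or "top"; returns a dict with "img" (400x640x3 uint8, red, green, blue), "intrinsics" (3x3 intrinsics, pixels), "D" ([k1, k2, p1, p2, k3] as OpenCV has them; the pictures are not rectified), "pose" (4x4, takes a point from camera to world coordinates). Camera axes: x right, y down, z forward; pixel columns grow to the right and rows downward; lengths in m; the calibration is good to about 2 mm. A picture is of the moment at which its call begins. There is no depth.
- r.hand_in(): hands the job in, once; it reports no verdict.
The state is a dict: "time_s": time; "joint_positions": joint angles; "qd": joint speeds; "joint_efforts": joint torques, N m; "ee_pos": TCP position; "ee_rot": TCP orientation; "wrist_force": force on the tool from outside, world axes, zero at the start; "moment": the same for the moment, N m; "width": finger opening in m.
Only numpy, scipy, OpenCV 4.12 (cv2) and the standard library are available. Lean on these libraries where they do the work, as an engineer would, in place of code of your own. Each camera call takes 0.05 s, during which the arm holds its last target. There are 200 camera calls.

## Task

Put the four knobbed check weights that stand about on the bench back into their case, each upright and fully down in the well of its own size: the largest weight in the widest well, and so on down to the smallest weight in the narrowest well. The plain steel cylinder without a knob and the levelling foot with its threaded stud are not weights: leave them standing where they are.

Things in the scene. Friction and masses are not known exactly. Their poses are not given: they have to be found in the camera images.
- weight_1_mid (a point): the largest of four stainless check weights, about 480 g: loose, standing upright on the worktop, a plain round body 40 mm in diameter and 40 mm tall, then a 5 mm tall neck 18 mm thick, then a round grip knob 26 mm in diameter up to the full height of 64 mm. Best held by the knob from above, with the fingertips just above the body's top. This point is on its axis half-way up (32 mm above its underside); z points up.
- weight_2_mid (a point): the second largest of four stainless check weights, about 220 g: loose, standing upright on the worktop, a plain round body 31 mm in diameter and 31 mm tall, then a 5 mm tall neck 14 mm thick, then a round grip knob 20 mm in diameter up to the full height of 51 mm. Best held by the knob from above, with the fingertips just above the body's top. This point is on its axis half-way up (25.5 mm above its underside); z points up.
- weight_3_mid (a point): the third largest of four stainless check weights, about 110 g: loose, standing upright on the worktop, a plain round body 25 mm in diameter and 25 mm tall, then a 5 mm tall neck 11 mm thick, then a round grip knob 16 mm in diameter up to the full height of 42 mm. Best held by the knob from above, with the fingertips just above the body's top. This point is on its axis half-way up (21 mm above its underside); z points up.
- weight_4_mid (a point): the smallest of four stainless check weights, about 55 g: loose, standing upright on the worktop, a plain round body 20 mm in diameter and 20 mm tall, then a 5 mm tall neck 9 mm thick, then a round grip knob 13 mm in diameter up to the full height of 36 mm. Best held by the knob from above, with the fingertips just above the body's top. This point is on its axis half-way up (18 mm above its underside); z points up.
- well_1 (a point): round well 54 mm in diameter and 8 mm deep (the widest of the four) in a blue lined block 65 mm square, for weight_1. The four blocks lie two by two, 66 mm apart, in a fixed shallow wooden case 146 mm square (any block may be in any corner); their tops are 32 mm above the worktop and nothing else rises higher there. This point is the centre of the well's floor, 24 mm above the worktop; z points up, x and y along the case's sides.
- well_2 (a point): round well 45 mm in diameter and 8 mm deep (the second widest of the four) in a blue lined block 65 mm square, for weight_2. The four blocks lie two by two, 66 mm apart, in a fixed shallow wooden case 146 mm square (any block may be in any corner); their tops are 32 mm above the worktop and nothing else rises higher there. This point is the centre of the well's floor, 24 mm above the worktop; z points up, x and y along the case's sides.
- well_3 (a point): round well 39 mm in diameter and 8 mm deep (the third widest of the four) in a blue lined block 65 mm square, for weight_3. The four blocks lie two by two, 66 mm apart, in a fixed shallow wooden case 146 mm square (any block may be in any corner); their tops are 32 mm above the worktop and nothing else rises higher there. This point is the centre of the well's floor, 24 mm above the worktop; z points up, x and y along the case's sides.
- well_4 (a point): round well 34 mm in diameter and 8 mm deep (the narrowest of the four) in a blue lined block 65 mm square, for weight_4. The four blocks lie two by two, 66 mm apart, in a fixed shallow wooden case 146 mm square (any block may be in any corner); their tops are 32 mm above the worktop and nothing else rises higher there. This point is the centre of the well's floor, 24 mm above the worktop; z points up, x and y along the case's sides.
- plain_cylinder_mid (a point): a look-alike that is not a weight: a plain steel cylinder 31 mm in diameter and 50 mm tall with a flat top and no knob, standing upright, loose. This point is its centre, 25 mm above its underside. Around each weight at the start, other standing things (a vial among them) are 55 mm or more from its axis, and a flat pair of tweezers 9 mm high 25 mm or more.
- levelling_foot_mid (a point): a look-alike that is not a weight: a steel levelling foot, a low disc 40 mm in diameter and 14 mm thick with a slim 10 mm upright threaded stud and a 19 mm collar, 60 mm tall in all, standing upright, loose. This point is on its axis, 30 mm above its underside.
Mind the look-alikes: they are no part of the job. What is shaped like the part that bears weight_1_mid but brown is not meant.

How it is judged:
By the outcome, as a careful person would: the job done as asked, in the order asked, and still so for the second after the job is handed in, with the robot touching nothing.
It also fails if it takes over 99 s, if anything falls off the work surface, if the arm or the gripper's body presses on something with over 40 N, if the wrist force passes 120 N, or if a joint passes its speed limit or range.

## Working session

There is one attempt and no reset: what is moved stays moved. The work goes in short steps, Python scripts to look and compute and a tool call to move; the robot and the scene stay as the last step left them, time stands still between calls to the robot, and variables do not carry over. Pictures are saved under pics/ and viewed, about 12 in all and at most 16, crops included, and the job is handed in when it is done.

Besides the shell and the picture viewer there is one more tool, called after "Request:" by a JSON object that holds its "method" and its "body". apply_moves: Moves the arm, as the interface text tells. Its arguments: {"type":"object","properties":{"translation":{"type":"array"},"yaw":{"type":"array"},"claw":{"type":"number"}},"required":["translation","yaw"]}

```bash
mkdir -p pics; ls
cat > h.py <<'E'
import numpy as np, cv2
from cell import r
def ray(c,u,v,z):
    p=cv2.undistortPoints(np.array([[[u,v]]],float),c["intrinsics"],c["D"])[0,0]
    d=c["pose"][:3,:3]@np.array([p[0],p[1],1]); o=c["pose"][:3,3]
    return o+d*(z-o[2])/d[2]
def proj(c,P):
    T=np.linalg.inv(c["pose"]); rv=cv2.Rodrigues(T[:3,:3])[0]
    return cv2.projectPoints(np.array([P],float),rv,T[:3,3],c["intrinsics"],c["D"])[0].reshape(-1,2)
def save(c,n): cv2.imwrite("pics/%s.png"%n,c["img"][:,:,::-1])
E
python3 - <<'E'
from h import *
import pickle
np.set_printoptions(precision=4,suppress=True)
for n in("side","top"):
    c=r.capture(n);save(c,n+"0");pickle.dump(c,open(n+"0.pkl","wb"));print(n,c["pose"],c["intrinsics"],c["D"])
o=r.get_obs();print(o["ee_pos"],o["ee_rot"],o["width"],o["time_s"])
E
```

```text
pics
side [[ 0.999  -0.0057  0.0455  0.4373]
 [-0.0405 -0.5725  0.8189 -1.0214]
 [ 0.0214 -0.8199 -0.5722  0.7607]
 [ 0.      0.      0.      1.    ]] [[440.3722   0.     317.1115]
 [  0.     440.3722 201.2628]
 [  0.       0.       1.    ]] [-0.068  0.     0.     0.     0.   ]
top [[ 0.0125 -0.9952  0.0966  0.4204]
 [-0.9995 -0.0151 -0.0259  0.0119]
 [ 0.0273 -0.0963 -0.995   1.001 ]
 [ 0.      0.      0.      1.    ]] [[376.0099   0.     320.8139]
 [  0.     376.0099 203.4574]
 [  0.       0.       1.    ]] [-0.0431  0.      0.      0.      0.    ]
[ 0.1875 -0.5961  0.4042] [[ 0.9539  0.3001 -0.0003]
 [ 0.3001 -0.9539  0.0009]
 [-0.     -0.001  -1.    ]] 0.0853615806692257 0.1
```

View pics/top0.png

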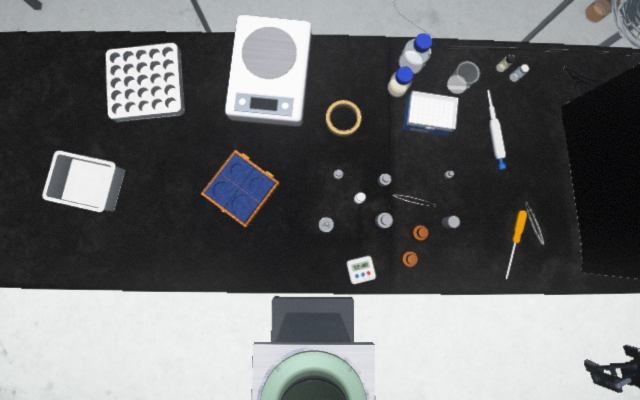

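View pics/side0.png

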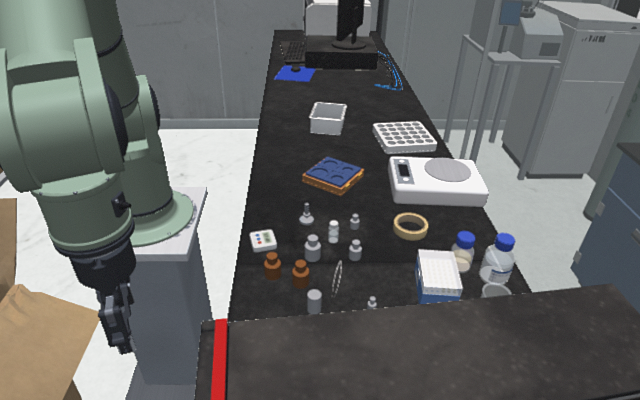

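Run:
```python
from h import *
t=cv2.imread("pics/top0.png");s=cv2.imread("pics/side0.png")
a=cv2.resize(t[150:280,310:470],None,fx=5,fy=5,interpolation=cv2.INTER_CUBIC)[:600]
a=cv2.resize(t[160:250,320:465],None,fx=5,fy=5,interpolation=cv2.INTER_CUBIC)
cv2.imwrite("pics/c1.png",a)
b=cv2.resize(t[145:232,195:285],None,fx=6,fy=6,interpolation=cv2.INTER_CUBIC)
cv2.imwrite("pics/c2.png",b)
```

```text
(no output)
```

View pics/c1.png

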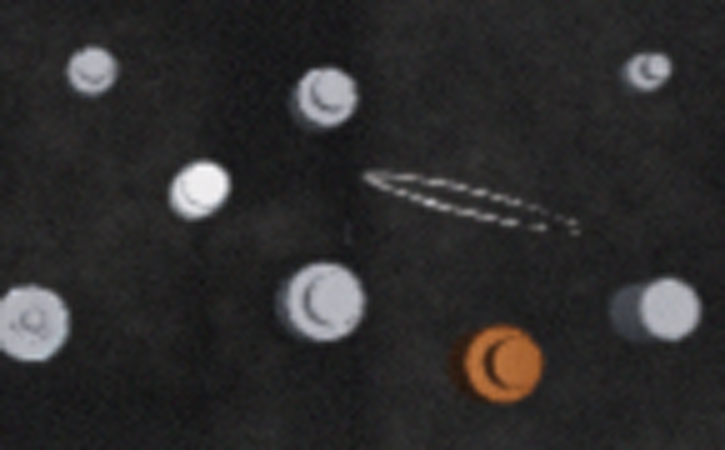

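View pics/c2.png

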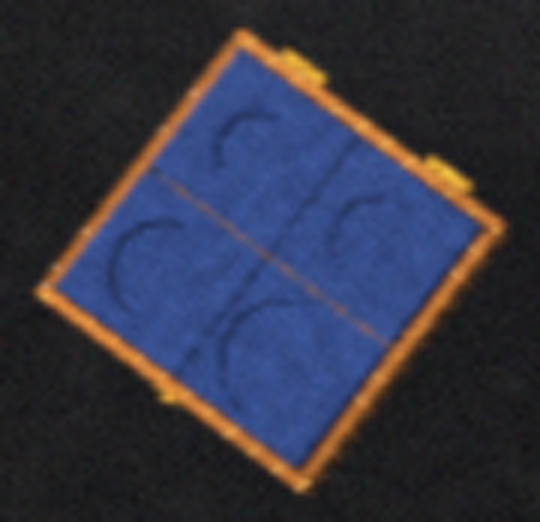

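Run:
```python
from h import *
import pickle
np.set_printoptions(precision=4,suppress=True)
c=pickle.load(open("top0.pkl","rb"));im=c["img"]
hsv=cv2.cvtColor(im,cv2.COLOR_RGB2HSV)
m=cv2.inRange(hsv,(105,90,60),(125,255,255));m[:145]=0;m[235:]=0;m[:,:190]=0;m[:,290:]=0
m=cv2.morphologyEx(m,cv2.MORPH_CLOSE,np.ones((5,5)))
k=max(cv2.findContours(m,0,2)[0],key=cv2.contourArea)
P=np.array([ray(c,*p[0],.032)[:2] for p in k],np.float32)
R=cv2.minAreaRect(P);print("case",R);box=cv2.boxPoints(R);ctr=np.array(R[0])
for n,px in (("w1",(242,204)),("w2",(219,190)),("w3",(256,182)),("w4",(236,168))):
    a=ray(c,*px,.032)[:2]; q=min(range(4),key=lambda i:np.linalg.norm((box[i]+ctr)/2-a))
    d=box[q]-ctr; print(n,a,ctr+d/np.linalg.norm(d)*.033*2**.5)
g=cv2.cvtColor(im,cv2.COLOR_RGB2GRAY)
for n,px,h,D in(("W1",(384,220),.04,40),("W2",(385,180),.031,31),("W3",(338,174),.025,25),("W4",(450,174),.02,20),("cyl",(454,222),.05,31),("foot",(326,225),.014,40),("vial",(360,198),.04,0)):
    u,v=px;w=13;s=g[v-w:v+w,u-w:u+w]
    S=cv2.resize(s,None,fx=4,fy=4,interpolation=cv2.INTER_CUBIC)
    k=max(cv2.findContours((S>115).astype(np.uint8),0,1)[0],key=cv2.contourArea)
    (x,y),rad=cv2.minEnclosingCircle(k)
    uu=u-w+(x+.5)/4-.5;vv=v-w+(y+.5)/4-.5
    p=ray(c,uu,vv,h);e=ray(c,uu+rad/4,vv,h)
    print(n,uu,vv,"D",2e3*np.linalg.norm(e-p),p)
s=pickle.load(open("side0.pkl","rb"))
```

```text
case ((0.5530290007591248, 0.19810441136360168), (0.1301519125699997, 0.1290144920349121), 54.29079818725586)
w1 [0.51 0.19] [0.507  0.1904]
w2 [0.5455 0.2507] [0.5457 0.2442]
w3 [0.5679 0.1557] [0.5604 0.152 ]
w4 [0.6039 0.2088] [0.5991 0.2058]
W1 384.4503221511841 219.8371925354004 D 39.90726886056761 [ 0.4739 -0.1774  0.04  ]
W2 384.84492778778076 178.69793510437012 D 30.8179622606947 [ 0.5825 -0.1807  0.031 ]
W3 337.875 173.60869598388672 D 24.266822745067127 [ 0.5948 -0.0575  0.025 ]
W4 449.2665662765503 173.54668712615967 D 22.530542855050992 [ 0.6015 -0.3573  0.02  ]
cyl 453.2896137237549 221.37649822235107 D 31.70223744511607 [ 0.4717 -0.3539  0.05  ]
foot 325.57175731658936 224.2313585281372 D 40.349583448161326 [ 0.4617 -0.027   0.014 ]
vial 359.5 197.5 D 32.25144052553575 [ 0.5307 -0.1128  0.04  ]
```

Request:
{"method": "apply_moves", "body": {"translation": [[0,0,0],[0,0,0],[0,0,0],[18,-26,0],[18,-26,0],[18,-26,0],[18,-26,0],[18,-26,0],[18,-26,0],[18,-26,0],[18,-26,0],[18,-26,0],[18,-26,0],[18,-26,0],[18,-26,0],[18,-26,0],[18,-26,0],[0,0,0],[0,0,0]], "yaw": [5.8,5.8,5.8,0,0,0,0,0,0,0,0,0,0,0,0,0,0,0,0], "claw": 0.1}}

```text
time_s: 2.0
ee_pos: [0.4517, -0.2194, 0.4]
ee_rot: [[1.0, -0.013, -0.007], [-0.013, -1.0, 0.007], [-0.007, -0.007, -1.0]]
wrist_force: [-0.2, -0.2, -0.3]
width: 0.0464
```

Run:
```python
from h import *
print(r.tips_ahead, r.get_obs()["width"],r.get_obs()["ee_rot"])
s=__import__("pickle").load(open("side0.pkl","rb"));im=s["img"]
for n,p,k in(("W1",(.4739,-.1774),(.064,.04,26)),("W2",(.5825,-.1807),(.051,.031,20)),("W3",(.5948,-.0575),(.042,.025,16)),("W4",(.6015,-.356),(.036,.02,13))):
    print(n,proj(s,[*p,0])[0],proj(s,[*p,k[0]])[0],proj(s,[p[0]-k[2]/2e3,p[1],k[0]-.008])[0],proj(s,[p[0]+k[2]/2e3,p[1],k[0]-.008])[0])
    v=int(round(proj(s,[*p,k[0]-.008])[0][1]));u=int(proj(s,[*p,.03])[0][0])
    g=cv2.cvtColor(im,cv2.COLOR_RGB2GRAY); print(v,u-10,g[v,u-10:u+11])
```

```text
0.1734 0.046418651196215355 [[ 0.99989614 -0.01286124 -0.00650349]
 [-0.01281299 -0.99989048  0.00740662]
 [-0.00659804 -0.00732252 -0.99995142]]
W1 [311.70195198 255.97467549] [312.06913386 236.6829222 ] [306.80124349 239.2156441 ] [317.23702457 239.1172349 ]
239 301 [ 39  38  38  45  42  43  64 128 176 185 185 186 187 187 184 175 139  60
  39  46  49]
W2 [353.97025728 256.33620663] [355.40075693 241.11742924] [351.21492255 243.60336084] [359.12398542 243.51471287]
244 344 [ 39  41  40  42  41  41  58  68  71  97 133 154 158 156 131  86  51  37
  40  41  40]
W3 [353.57069465 226.6173829 ] [354.62864374 214.57613161] [351.5355748  216.92915496] [357.31038253 216.88455087]
217 344 [ 45  45  49  48  47  47  41  50  69  89 107 118 112  93  67  43  43  46
  47  47  49]
W4 [370.71554919 308.54714841] [372.24736908 297.53117536] [368.99307318 300.07898118] [374.80735381 299.96397032]
300 361 [ 47  50  50  52  52  51  48  66  71  94 123 141 146 130  85  49  49  53
  53  57  52]
```

Request:
{"method": "apply_moves", "body": {"translation": [[12,-21,20],[11,-20,20],[0,0,20],[0,0,20],[0,0,20],[0,0,10],[0,0,0],[0,0,0]], "yaw": [-0.4,-0.3,0,0,0,0,0,0]}}

```text
time_s: 2.8
ee_pos: [0.4728, -0.1821, 0.2869]
ee_rot: [[1.0, -0.008, -0.006], [-0.008, -1.0, 0.005], [-0.006, -0.005, -1.0]]
wrist_force: [-0.3, 0.4, 0.3]
width: 0.0471
```

Request:
{"method": "apply_moves", "body": {"translation": [[2,-4,15],[0,0,15],[0,0,15],[0,0,12],[0,0,8],[0,0,0],[0,0,0]], "yaw": [-0.4,0,0,0,0,0,0]}}

```text
time_s: 3.5
ee_pos: [0.4762, -0.1799, 0.2251]
ee_rot: [[1.0, -0.003, 0.002], [-0.003, -1.0, 0.002], [0.002, -0.002, -1.0]]
wrist_force: [0.4, 0.5, -0.3]
width: 0.0471
```

Run:
```python
from h import *
c=r.capture("side");cv2.imwrite("pics/g1.png",cv2.resize(c["img"][150:330,220:460,::-1],None,fx=3,fy=3,interpolation=2))
```

```text
(no output)
```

View pics/g1.png

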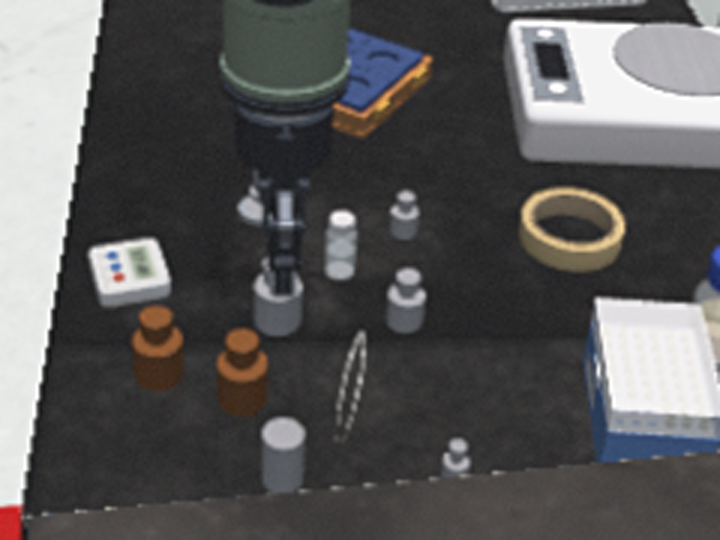

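Request:
{"method": "apply_moves", "body": {"translation": [[-1,-1,5],[-1,-1,4],[0,0,0],[0,0,0]], "yaw": [0,0,0,0]}}

```text
time_s: 3.95
ee_pos: [0.4743, -0.1778, 0.2165]
ee_rot: [[1.0, -0.003, 0.003], [-0.003, -1.0, 0.002], [0.003, -0.002, -1.0]]
wrist_force: [-0.2, -0.3, -0.6]
width: 0.0469
```

Request:
{"method": "apply_moves", "body": {"translation": [[0,0,0],[0,0,0],[0,0,0],[0,0,0],[0,0,0],[0,0,0],[0,0,0]], "yaw": [0,0,0,0,0,0,0], "claw": -1}}

```text
time_s: 4.65
ee_pos: [0.4744, -0.1778, 0.2169]
ee_rot: [[1.0, -0.003, 0.004], [-0.003, -1.0, 0.002], [0.004, -0.002, -1.0]]
wrist_force: [0.1, 0.4, -1.5]
width: 0.0237
```

Request:
{"method": "apply_moves", "body": {"translation": [[0,0,-8],[0,0,-16],[0,0,-24],[0,0,-24],[0,0,-24],[0,0,-14],[0,-20,0],[3,-30,0],[3,-35,0],[3,-35,0],[3,-35,0],[3,-35,0],[3,-35,0],[3,-35,0],[3,-35,0],[3,-30,0],[3,-25,0],[3,-15,0],[0,0,0],[0,0,0]], "yaw": [0,0,0,0,0,0,0,0,0,0,0,0,0,0,0,0,0,0,0,0]}}

```text
time_s: 6.65
ee_pos: [0.5061, 0.1993, 0.3395]
ee_rot: [[1.0, -0.007, 0.002], [-0.007, -1.0, 0.001], [0.002, -0.001, -1.0]]
wrist_force: [0.5, -0.3, -4.1]
width: 0.0239
```

Run:
```python
from h import *
c=r.capture("side");cv2.imwrite("pics/g2.png",cv2.resize(c["img"][90:270,230:430,::-1],None,fx=3,fy=3,interpolation=2))
```

```text
(no output)
```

View pics/g2.png

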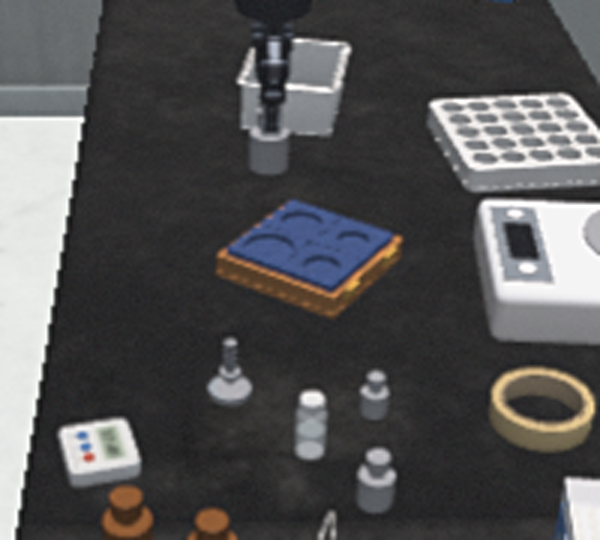

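Run:
```python
from h import *
s=__import__("pickle").load(open("side0.pkl","rb"));im=s["img"]
m=cv2.inRange(cv2.cvtColor(im,cv2.COLOR_RGB2HSV),(105,90,50),(125,255,255));m[:145]=0;m[210:]=0;m[:,:290]=0;m[:,380:]=0
m=cv2.morphologyEx(m,cv2.MORPH_CLOSE,np.ones((5,5)))
k=max(cv2.findContours(m,0,2)[0],key=cv2.contourArea)
P=np.array([ray(s,*p[0],.032)[:2] for p in k],np.float32);print(cv2.minAreaRect(P))
```

```text
((0.5551578402519226, 0.19623367488384247), (0.13826188445091248, 0.1322503536939621), 54.27735900878906)
```

Request:
{"method": "apply_moves", "body": {"translation": [[1,5,15],[1,5,20],[0,0,20],[0,0,15],[0,0,8],[0,0,0],[0,0,0]], "yaw": [0,0,0,0,0,0,0]}}

```text
time_s: 7.4
ee_pos: [0.5095, 0.1814, 0.2608]
ee_rot: [[1.0, -0.017, 0.004], [-0.017, -1.0, -0.002], [0.004, 0.002, -1.0]]
wrist_force: [0.4, 0.8, -4.6]
width: 0.024
```

Request:
{"method": "apply_moves", "body": {"translation": [[-1,-5,0],[0,-3,0],[0,0,6],[0,0,6],[0,0,4],[0,0,0],[0,0,0]], "yaw": [-0.5,-0.5,0,0,0,0,0]}}

```text
time_s: 8.1
ee_pos: [0.5091, 0.1904, 0.2453]
ee_rot: [[1.0, 0.002, 0.007], [0.002, -1.0, -0.0], [0.007, 0.0, -1.0]]
wrist_force: [-0.6, -0.6, -3.4]
width: 0.0235
```

Request:
{"method": "apply_moves", "body": {"translation": [[0,0,2],[0,0,2],[0,0,0],[0,0,0]], "yaw": [0,0,0,0]}}

```text
time_s: 8.5
ee_pos: [0.5092, 0.1903, 0.2411]
ee_rot: [[1.0, 0.002, 0.007], [0.002, -1.0, -0.0], [0.007, 0.0, -1.0]]
wrist_force: [-0.5, 0.1, -4.7]
width: 0.0237
```

Request:
{"method": "apply_moves", "body": {"translation": [[0,0,1],[0,0,0],[0,0,0]], "yaw": [0,0,0]}}

```text
time_s: 8.8
ee_pos: [0.5097, 0.1903, 0.2413]
ee_rot: [[1.0, 0.002, 0.009], [0.002, -1.0, 0.0], [0.009, -0.0, -1.0]]
wrist_force: [0.2, -0.4, -3.4]
width: 0.0238
```

Request:
{"method": "apply_moves", "body": {"translation": [[0,0,0],[0,0,0],[0,0,0],[0,0,0],[0,0,0],[0,0,-10],[0,0,-20],[0,0,-25],[0,0,-25],[0,0,-15],[0,0,0]], "yaw": [0,0,0,0,0,0,0,0,0,0,0], "claw": 0.1}}

```text
time_s: 9.9
ee_pos: [0.5088, 0.1904, 0.3434]
ee_rot: [[1.0, 0.002, 0.01], [0.002, -1.0, 0.001], [0.01, -0.001, -1.0]]
wrist_force: [0.5, 0.1, 0.5]
width: 0.0469
```

Request:
{"method": "apply_moves", "body": {"translation": [[3,15,0],[6,30,0],[7,35,0],[7,35,0],[7,35,0],[7,35,0],[7,35,0],[7,35,0],[7,35,0],[7,30,0],[4,20,10],[3,12,15],[0,8,15],[0,3,15],[0,0,10],[0,0,0],[0,0,0]], "yaw": [0,0,0,0,0,0,0,0,0,0,0,0,0,0,0,0,0]}}

```text
time_s: 11.6
ee_pos: [0.5785, -0.1955, 0.2651]
ee_rot: [[1.0, 0.002, -0.004], [0.002, -1.0, 0.001], [-0.004, -0.001, -1.0]]
wrist_force: [0.1, -0.9, 0.2]
width: 0.0472
```

Request:
{"method": "apply_moves", "body": {"translation": [[3,-7,0],[2,-5,0],[0,-3,12],[0,0,12],[0,0,12],[0,0,8],[0,0,0],[0,0,0]], "yaw": [0,0,0,0,0,0,0,0]}}

```text
time_s: 12.4
ee_pos: [0.5844, -0.177, 0.2181]
ee_rot: [[1.0, 0.005, -0.002], [0.005, -1.0, 0.001], [-0.002, -0.001, -1.0]]
wrist_force: [0.5, -0.2, -0.3]
width: 0.0468
```

Request:
{"method": "apply_moves", "body": {"translation": [[-1,2,5],[0,1,5],[0,0,1],[0,0,0],[0,0,0]], "yaw": [0,0,0,0,0]}}

```text
time_s: 12.9
ee_pos: [0.5834, -0.181, 0.2068]
ee_rot: [[1.0, 0.004, -0.001], [0.004, -1.0, 0.001], [-0.001, -0.001, -1.0]]
wrist_force: [-0.0, -0.5, -0.1]
width: 0.0474
```

Request:
{"method": "apply_moves", "body": {"translation": [[0,0,0],[0,0,0],[0,0,0],[0,0,0],[0,0,0],[0,0,0],[0,0,0]], "yaw": [0,0,0,0,0,0,0], "claw": -1}}

```text
time_s: 13.6
ee_pos: [0.5835, -0.1809, 0.2074]
ee_rot: [[1.0, 0.004, -0.0], [0.004, -1.0, 0.0], [-0.0, -0.0, -1.0]]
wrist_force: [-0.4, 0.2, 1.1]
width: 0.0174
```

Request:
{"method": "apply_moves", "body": {"translation": [[0,0,-8],[0,0,-16],[0,0,-24],[0,0,-28],[0,0,-28],[0,0,-14],[-3,-20,-5],[-3,-30,0],[-4,-40,0],[-4,-40,0],[-4,-40,0],[-4,-40,0],[-4,-40,0],[-4,-40,0],[-3,-40,0],[-2,-35,0],[-1,-25,0],[0,-12,0],[0,0,0],[0,0,0]], "yaw": [0,0,0,0,0,0,0,0,0,0,0,0,0,0,0,0,0,0,0,0]}}

```text
time_s: 15.6
ee_pos: [0.5424, 0.2339, 0.3589]
ee_rot: [[1.0, 0.0, 0.016], [0.0, -1.0, 0.001], [0.016, -0.001, -1.0]]
wrist_force: [0.3, -0.2, -2.6]
width: 0.0175
```

Request:
{"method": "apply_moves", "body": {"translation": [[0,-5,0],[0,-4,15],[0,0,22],[0,0,22],[0,0,22],[0,0,14],[0,0,7],[0,0,0],[0,0,0]], "yaw": [0,0,0,0,0,0,0,0,0]}}

```text
time_s: 16.5
ee_pos: [0.5456, 0.2373, 0.2498]
ee_rot: [[1.0, -0.008, 0.016], [-0.008, -1.0, -0.002], [0.016, 0.002, -1.0]]
wrist_force: [-0.0, -0.3, -1.6]
width: 0.0173
```

Request:
{"method": "apply_moves", "body": {"translation": [[-2,-4,0],[0,-2,0],[0,0,6],[0,0,6],[0,0,5],[0,0,0],[0,0,0]], "yaw": [0,0,0,0,0,0,0]}}

```text
time_s: 17.2
ee_pos: [0.5444, 0.2443, 0.2335]
ee_rot: [[1.0, -0.008, 0.019], [-0.008, -1.0, 0.0], [0.019, -0.0, -1.0]]
wrist_force: [-0.1, 0.3, -1.0]
width: 0.0174
```

Request:
{"method": "apply_moves", "body": {"translation": [[0,0,2],[0,0,1],[0,0,0],[0,0,0]], "yaw": [0,0,0,0]}}

```text
time_s: 17.6
ee_pos: [0.5453, 0.2444, 0.2316]
ee_rot: [[1.0, -0.009, 0.022], [-0.009, -1.0, 0.001], [0.022, -0.001, -1.0]]
wrist_force: [0.4, -0.6, -1.9]
width: 0.0175
```

Request:
{"method": "apply_moves", "body": {"translation": [[0,0,0],[0,0,0],[0,0,0],[0,0,0],[0,0,0],[0,0,-10],[0,0,-20],[0,0,-25],[0,0,-25],[0,0,-15],[0,0,0]], "yaw": [0,0,0,0,0,0,0,0,0,0,0], "claw": 0.1}}

```text
time_s: 18.7
ee_pos: [0.5429, 0.2442, 0.3332]
ee_rot: [[1.0, -0.009, 0.022], [-0.009, -1.0, 0.002], [0.022, -0.002, -1.0]]
wrist_force: [0.2, -0.0, -0.4]
width: 0.0471
```

Request:
{"method": "apply_moves", "body": {"translation": [[2,15,0],[5,30,0],[7,35,0],[7,35,0],[7,35,0],[7,35,0],[7,35,0],[6,30,5],[3,20,10],[2,12,15],[0,8,15],[0,3,15],[0,0,10],[0,0,0],[0,0,0]], "yaw": [0,0,0,0,0,0,0,0,0,0,0,0,0,0,0]}}

```text
time_s: 20.2
ee_pos: [0.5915, -0.0681, 0.2518]
ee_rot: [[1.0, -0.009, 0.011], [-0.009, -1.0, -0.0], [0.011, 0.0, -1.0]]
wrist_force: [-0.6, -0.4, 0.2]
width: 0.0468
```

Request:
{"method": "apply_moves", "body": {"translation": [[1,-6,0],[0,-4,0],[0,0,12],[0,0,12],[0,0,10],[0,0,4],[0,0,0],[0,0,0]], "yaw": [0,0,0,0,0,0,0,0]}}

```text
time_s: 21.0
ee_pos: [0.5935, -0.0554, 0.2113]
ee_rot: [[1.0, -0.006, 0.012], [-0.006, -1.0, 0.0], [0.012, -0.0, -1.0]]
wrist_force: [0.5, -0.6, -0.6]
width: 0.0475
```

Request:
{"method": "apply_moves", "body": {"translation": [[-1,2,5],[0,0,5],[0,0,0],[0,0,0]], "yaw": [0,0,0,0]}}

```text
time_s: 21.4
ee_pos: [0.5927, -0.058, 0.201]
ee_rot: [[1.0, -0.007, 0.013], [-0.007, -1.0, 0.0], [0.013, -0.0, -1.0]]
wrist_force: [-0.5, 0.0, -0.2]
width: 0.0467
```

Request:
{"method": "apply_moves", "body": {"translation": [[0,0,0],[0,0,0],[0,0,0],[0,0,0],[0,0,0],[0,0,0],[0,0,0],[0,0,0]], "yaw": [0,0,0,0,0,0,0,0], "claw": -1}}

```text
time_s: 22.2
ee_pos: [0.5929, -0.0579, 0.2015]
ee_rot: [[1.0, -0.006, 0.014], [-0.006, -1.0, 0.0], [0.014, -0.0, -1.0]]
wrist_force: [0.6, 0.1, -1.6]
width: 0.0128
```

Request:
{"method": "apply_moves", "body": {"translation": [[0,0,-8],[0,0,-16],[0,0,-24],[0,0,-24],[0,0,-20],[-3,-15,-10],[-5,-30,0],[-6,-35,0],[-6,-35,0],[-6,-35,0],[-5,-30,0],[-2,-18,0],[0,-8,0],[0,0,0],[0,0,0]], "yaw": [0,0,0,0,0,0,0,0,0,0,0,0,0,0,0]}}

```text
time_s: 23.7
ee_pos: [0.5547, 0.1612, 0.3188]
ee_rot: [[1.0, -0.005, 0.02], [-0.005, -1.0, 0.003], [0.02, -0.003, -1.0]]
wrist_force: [0.3, 0.3, -1.0]
width: 0.0132
```

Request:
{"method": "apply_moves", "body": {"translation": [[1,5,0],[0,3,10],[0,0,20],[0,0,20],[0,0,14],[0,0,7],[0,0,0],[0,0,0]], "yaw": [0,0,0,0,0,0,0,0]}}

```text
time_s: 24.5
ee_pos: [0.5584, 0.1449, 0.2433]
ee_rot: [[1.0, -0.015, 0.02], [-0.015, -1.0, -0.0], [0.02, -0.0, -1.0]]
wrist_force: [0.3, 0.0, 0.1]
width: 0.0132
```

Request:
{"method": "apply_moves", "body": {"translation": [[-1,-3,0],[0,-2,0],[0,0,6],[0,0,6],[0,0,3],[0,0,2],[0,0,0],[0,0,0]], "yaw": [-0.4,-0.4,0,0,0,0,0,0]}}

```text
time_s: 25.3
ee_pos: [0.5583, 0.1508, 0.2266]
ee_rot: [[1.0, 0.001, 0.022], [0.001, -1.0, 0.001], [0.022, -0.001, -1.0]]
wrist_force: [0.0, 1.1, -1.9]
width: 0.0129
```

Request:
{"method": "apply_moves", "body": {"translation": [[0,0,1],[0,0,0],[0,0,0]], "yaw": [0,0,0]}}

```text
time_s: 25.6
ee_pos: [0.5584, 0.1508, 0.2258]
ee_rot: [[1.0, 0.001, 0.023], [0.001, -1.0, 0.001], [0.023, -0.001, -1.0]]
wrist_force: [0.9, 0.3, -0.7]
width: 0.0129
```

Request:
{"method": "apply_moves", "body": {"translation": [[0,0,0],[0,0,0],[0,0,0],[0,0,0],[0,0,0],[0,0,-10],[0,0,-20],[0,0,-25],[0,0,-25],[0,0,-15],[0,0,0]], "yaw": [0,0,0,0,0,0,0,0,0,0,0], "claw": 0.1}}

```text
time_s: 26.7
ee_pos: [0.556, 0.1507, 0.3278]
ee_rot: [[1.0, 0.001, 0.023], [0.001, -1.0, 0.001], [0.023, -0.001, -1.0]]
wrist_force: [0.8, 0.2, 1.2]
width: 0.0471
```

Request:
{"method": "apply_moves", "body": {"translation": [[2,15,0],[4,30,0],[4,40,0],[4,40,0],[4,40,0],[4,40,0],[4,40,0],[4,40,0],[4,40,0],[4,40,0],[4,40,0],[3,35,0],[2,25,10],[1,16,15],[0,10,15],[0,5,15],[0,0,10],[0,0,0],[0,0,0]], "yaw": [0,0,0,0,0,0,0,0,0,0,0,0,0,0,0,0,0,0,0]}}

```text
time_s: 28.6
ee_pos: [0.5962, -0.3792, 0.2467]
ee_rot: [[1.0, -0.002, 0.006], [-0.002, -1.0, 0.002], [0.006, -0.002, -1.0]]
wrist_force: [-0.3, -0.6, 0.3]
width: 0.0469
```

Tip at x≈0.597: need +5 in x, +22 in y.

Request:
{"method": "apply_moves", "body": {"translation": [[2,-8,0],[2,-8,0],[1,-5,0],[0,0,10],[0,0,12],[0,0,10],[0,0,4],[0,0,0],[0,0,0]], "yaw": [0,0,0,0,0,0,0,0,0]}}

```text
time_s: 29.5
ee_pos: [0.6032, -0.3538, 0.2091]
ee_rot: [[1.0, 0.001, 0.008], [0.001, -1.0, 0.002], [0.008, -0.002, -1.0]]
wrist_force: [0.4, 0.1, 0.3]
width: 0.047
```

Run:
```python
from h import *
c=r.capture("side");cv2.imwrite("pics/g3.png",cv2.resize(c["img"][110:320,270:430,::-1],None,fx=2.8,fy=2.8,interpolation=2))
```

```text
(no output)
```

View pics/g3.png

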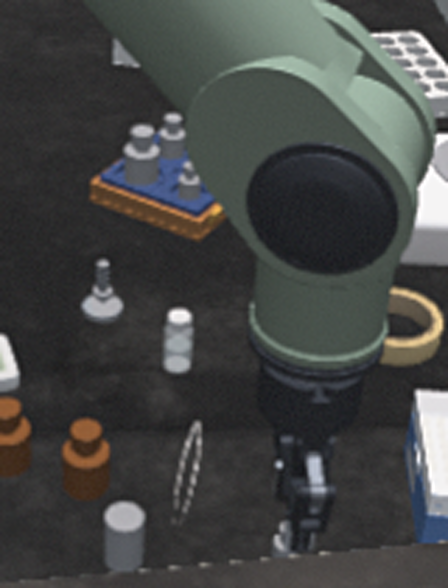

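Run:
```python
from h import *
c=r.capture("side")
o=r.get_obs();R=o["ee_rot"];p=o["ee_pos"]
for dy in(-.03,0,.03):
  for L in(.14,.17): print(dy,L,[(proj(c,p+R@[dx,dy,L])[0]-[270,110])*2.8 for dx in(-.011,0,.011)])
print((proj(c,[.6025,-.356,.036])[0]-[270,110])*2.8)
```

```text
-0.03 0.14 [array([274.39813404, 465.50051177]), array([288.16785674, 465.18589016]), array([301.91675014, 464.8680686 ])]
-0.03 0.17 [array([271.35324438, 492.19092328]), array([284.87961979, 491.86588579]), array([298.3860699 , 491.53732974])]
0 0.14 [array([279.59510483, 493.081882  ]), array([293.70690194, 492.73941174]), array([307.79651905, 492.39310289])]
0 0.17 [array([276.37005309, 519.90935297]), array([290.22550017, 519.55666488]), array([304.05975846, 519.19981953])]
0.03 0.14 [array([285.04857798, 522.06756463]), array([299.5186621 , 521.69439373]), array([313.96508865, 521.3166562 ])]
0.03 0.17 [array([281.62858376, 549.00586512]), array([295.82831138, 548.62277591]), array([310.00547079, 548.23480397])]
[287.55090176 525.06279575]
```

Request:
{"method": "apply_moves", "body": {"translation": [[-3,2,4],[0,0,5],[0,0,3],[0,0,0],[0,0,0]], "yaw": [0,0,0,0,0]}}

```text
time_s: 30.1
ee_pos: [0.6001, -0.3564, 0.1972]
ee_rot: [[1.0, 0.001, 0.009], [0.001, -1.0, 0.001], [0.009, -0.001, -1.0]]
wrist_force: [-0.3, -0.3, -0.2]
width: 0.0468
```

Request:
{"method": "apply_moves", "body": {"translation": [[0,0,0],[0,0,0],[0,0,0],[0,0,0],[0,0,0],[0,0,0],[0,0,0],[0,0,0]], "yaw": [0,0,0,0,0,0,0,0], "claw": -1}}

```text
time_s: 30.9
ee_pos: [0.6004, -0.3563, 0.1976]
ee_rot: [[1.0, 0.001, 0.01], [0.001, -1.0, 0.001], [0.01, -0.001, -1.0]]
wrist_force: [0.7, 1.1, 0.5]
width: 0.0089
```

Request:
{"method": "apply_moves", "body": {"translation": [[0,0,-8],[0,0,-16],[0,0,-24],[0,0,-28],[0,0,-24],[0,-15,-10],[0,-30,-4],[0,-40,0],[0,-40,0],[0,-40,0],[0,-40,0],[0,-40,0],[0,-40,0],[0,-40,0],[0,-40,0],[0,-40,0],[0,-40,0],[0,-30,0],[0,-15,0],[0,0,0]], "yaw": [0,0,0,0,0,0,0,0,0,0,0,0,0,0,0,0,0,0,0,0]}}

```text
time_s: 32.9
ee_pos: [0.5907, 0.1636, 0.3301]
ee_rot: [[1.0, 0.006, 0.018], [0.006, -1.0, 0.003], [0.018, -0.003, -1.0]]
wrist_force: [0.6, -0.3, -1.4]
width: 0.0096
```

Run:
```python
from h import *
c=r.capture("side");cv2.imwrite("pics/g4.png",cv2.resize(c["img"][80:310,270:430,::-1],None,fx=2.6,fy=2.6,interpolation=2))
```

```text
(no output)
```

View pics/g4.png

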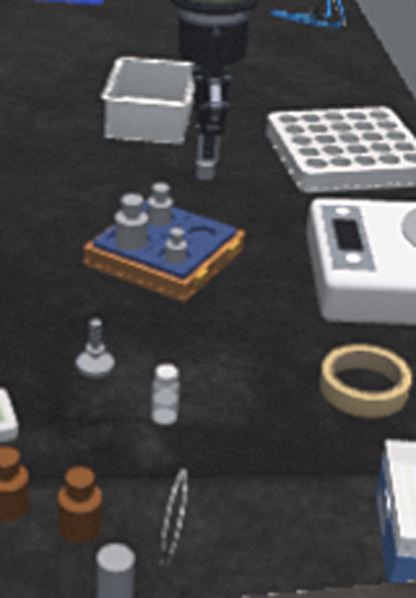

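Request:
{"method": "apply_moves", "body": {"translation": [[1,-10,0],[2,-12,0],[2,-10,0],[1,-6,5],[0,0,18],[0,0,20],[0,0,20],[0,0,12],[0,0,6],[0,0,0],[0,0,0]], "yaw": [0,0,0,0,0,0,0,0,0,0,0]}}

```text
time_s: 34.05
ee_pos: [0.6005, 0.2003, 0.2457]
ee_rot: [[1.0, -0.002, 0.019], [-0.002, -1.0, 0.001], [0.019, -0.001, -1.0]]
wrist_force: [0.4, -0.2, -1.2]
width: 0.0097
```

Request:
{"method": "apply_moves", "body": {"translation": [[-2,-3,0],[0,-2,0],[0,0,7],[0,0,7],[0,0,5],[0,0,3],[0,0,0],[0,0,0]], "yaw": [0,0,0,0,0,0,0,0]}}

```text
time_s: 34.85
ee_pos: [0.5993, 0.2059, 0.2236]
ee_rot: [[1.0, -0.002, 0.021], [-0.002, -1.0, 0.002], [0.021, -0.002, -1.0]]
wrist_force: [-0.3, -0.2, -0.6]
width: 0.0093
```

Request:
{"method": "apply_moves", "body": {"translation": [[0,0,1],[0,0,1],[0,0,0],[0,0,0]], "yaw": [0,0,0,0]}}

```text
time_s: 35.25
ee_pos: [0.5995, 0.2059, 0.2219]
ee_rot: [[1.0, -0.002, 0.022], [-0.002, -1.0, 0.002], [0.022, -0.002, -1.0]]
wrist_force: [-0.0, 0.3, -0.8]
width: 0.0094
```

Request:
{"method": "apply_moves", "body": {"translation": [[0,0,0],[0,0,0],[0,0,0],[0,0,0],[0,0,0],[0,0,-10],[0,0,-20],[0,0,-25],[0,0,-25],[0,0,-15],[0,20,0],[0,30,0],[0,40,0],[0,40,0],[0,40,0],[0,40,0],[0,30,0],[0,15,0],[0,0,0]], "yaw": [0,0,0,0,0,0,0,0,0,0,0,0,0,0,0,0,0,0,0], "claw": 0.1}}

```text
time_s: 37.15
ee_pos: [0.5965, -0.0571, 0.3303]
ee_rot: [[1.0, 0.001, 0.03], [0.001, -1.0, 0.004], [0.03, -0.004, -1.0]]
wrist_force: [-0.1, 0.3, -0.3]
width: 0.0466
```

Run:
```python
from h import *
t=r.capture("top");c=r.capture("side")
a=cv2.resize(t["img"][140:240,190:290,::-1],(400,400),interpolation=2)
b=cv2.resize(c["img"][130:230,280:380,::-1],(400,400),interpolation=2)
cv2.imwrite("pics/f.png",np.hstack([a,b]))
```

```text
(no output)
```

View pics/f.png

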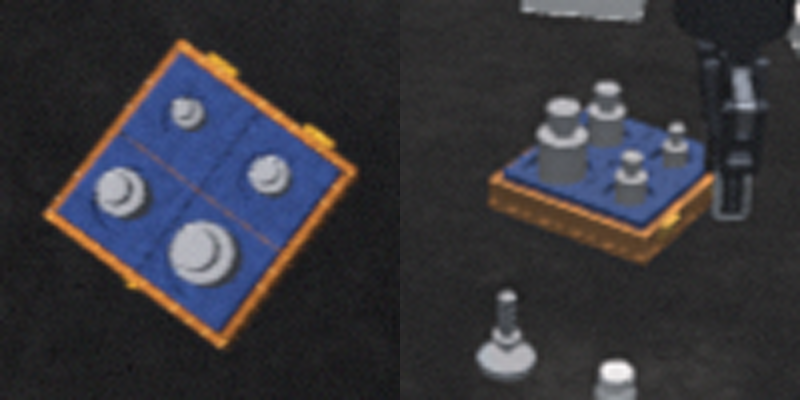

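Run:
```python
from h import *
t=r.capture("top");g=t["img"][:,:,0];c=r.capture("side")
for n,(a,b),h,k,W in(("1",(201,253),.064,.024,(.508,.1895)),("2",(120,192),.055,.020,(.5467,.243)),("3",(268,175),.049,.017,(.5614,.151)),("4",(187,112),.044,.016,(.600,.205))):
    u=int(190+a/4);v=int(140+b/4);w=11
    S=cv2.resize(g[v-w:v+w,u-w:u+w],None,fx=4,fy=4,interpolation=2)
    K=max(cv2.findContours((S>125).astype(np.uint8),0,1)[0],key=cv2.contourArea);(x,y),rd=cv2.minEnclosingCircle(K)
    p=ray(t,u-w+(x+.5)/4-.5,v-w+(y+.5)/4-.5,h)
    print(n,"off mm",1e3*(p[:2]-W),"D",rd*2/4/.395,"side top/base in view",(proj(c,[*p[:2],h+k])[0]-[280,130])*4+[400,0],(proj(c,[*p[:2],.024])[0]-[280,130])*4+[400,0])
```

```text
1 off mm [ 2.20063212 -0.12057752] D 40.206083466735066 side top/base in view [560.46310393 103.82107672] [558.45553092 173.66953072]
2 off mm [2.2651222  1.00375319] D 29.98109165626236 side top/base in view [604.48678757  85.10160871] [602.0789014  139.33293378]
3 off mm [1.06677665 0.35362975] D 24.3994531752188 side top/base in view [629.40434352 152.65360919] [626.88035238 198.61841293]
4 off mm [3.47990142 1.12882635] D 19.502072394648685 side top/base in view [674.58453489 124.19452309] [671.85961925 162.68946192]
```

```bash
python3 -c "
from cell import r
print(r.hand_in(), r.get_obs()['time_s'])"
```

```text
the job is handed in; nothing more can be done
the job is handed in; nothing more can be done
```

The four check weights are back in their case, each upright in the well of its own size, and the job is handed in. It took about 38 s of the allowed 99 s.

- **Position:** in the last top view, each weight stood within about 4 mm of its well's centre, where the play is 7 mm. The smallest weight was farthest off, about 3.7 mm.
- **Seating:** in the last side view, the knob tops were where they should be for weights resting on the well floors, by eye to within a few pixels of the 4× enlarged picture.
- **Look-alikes:** I moved neither the plain cylinder nor the levelling foot. Both were still standing in the last pictures that showed them.
- **Disagreements:** the jaws closed to 2–4 mm less than the knob diameters on every grasp, but all four grips held. The top and side views put the case centre about 3 mm apart, so I aimed between the two.

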